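# Hang the brush pail on the display stand

## Task

Hang the steel brush-washing pail on the counter display stand: swing its folded bail up until it stands upright while the pail still stands on the counter, then lift the pail and hook the bail over both prongs of the stand, one each side of the wooden grip, settled in the dip behind the upturned ends. Let go so that the pail hangs still and level, do not tip it over on the way, and leave the other goods where they stand.

Things in the scene. Friction and masses are not known exactly. Their poses are not given: they have to be found in the camera images.
- pail: steel brush-washing pail, 110 mm across the rim, 88 mm tall, 0.28 to 0.45 kg, loose; origin at the centre of its underside, z up. Its wire bail is hinged on ears at the pail's +y and -y sides: the axis runs along y, 76 mm straight above the origin; the legs pass outside the rim, 125 mm apart. The bail lies folded on the pail's -x side at the start, pointing roughly to the robot's right
- bail (a joint): swing of the bail: 0 = folded level to the pail's -x side, its grip outside the rim with a gap of 7 mm, too narrow for a finger; 1.57 = upright over the middle of the pail; 3.14 = folded level to +x. Starts between 0 and 0.15. Snug rivets (about 0.02 N m): it stays at whatever angle it is left
- bail_grip (a point): centre of the bail's wooden grip roller, 42 mm long along the point's y (parallel to the hinge), 14 mm thick, 72 mm from the hinge axis. It is the middle of the bail's straight top bar; bare 5 mm wire shows beside it from 21 to 44 mm either side of the centre, then bends into the legs. 76 to 87 mm above the counter when folded, 148 mm when upright
- stand: fixed display stand: grey base plate 160 x 130 mm, 12 mm high; steel post 14 mm thick, 216 mm high, at x = +86 mm; hook of two parallel 6 mm steel prongs that reach from a crossbar on the post (centre 197 mm up, 92 mm wide) towards the stand's -x, roughly towards the robot, at y = +35 and -35 mm. Origin on the counter below the hanging place; z up
- hook_seat (a point): hanging place midway between the prongs, in the shallow V bent into both behind their upturned ends: the centre of the bail's top bar lies here when hung, wire on a prong each side of the roller. 200 mm up, axes as the stand's. The V is 18 mm long in x, 7 mm deep; prong top 203 mm high beside it and back to the crossbar; ball tips at x = -28 mm reach 222 mm. Free room between and above the prongs
- jar_teal: bystander: teal-lidded acrylic jar, 62 mm across, 72 mm tall, standing loose on the counter; origin at the centre of its underside
- jar_white: bystander: white acrylic jar, 60 mm across, 80 mm tall, standing loose on the counter; origin at the centre of its underside
- ink_bottle: bystander: square dark ink bottle, 46 x 46 mm, 57 mm tall, standing loose on the counter; origin at the centre of its underside

How it is judged:
On the way, in this order (a step that is already met when the one before it is completed fails the run):
1. the bail stands upright (within about 0.35 rad) while the pail still stands on the counter (value of joint bail between 1.22 and 1.92 rad and height (world z) of pail below 0.012 m and angle between pail's own z axis and vertical below 0.15 rad), for 0.2 s.
2. the pail is lifted clear of the counter, upright (height (world z) of pail above 0.03 m and angle between pail's own z axis and vertical below 0.5 rad), for 0.2 s.
At the end, for the whole second after the job is handed in: The pail hangs at rest and level (0.3 rad) on the stand: middle of the bail's top bar at the hanging place within 12 mm along the prongs, 13 mm across and 6 mm in height (wire in the dip of both prongs), the bail square across them (0.3 rad) (x of bail_grip in the frame of hook_seat between -0.012 and 0.012 m and y of bail_grip in the frame of hook_seat between -0.013 and 0.013 m and z of bail_grip in the frame of hook_seat between -0.006 and 0.006 m and angle between pail's own z axis and vertical below 0.3 rad and angle between the y axis of bail_grip and the y axis of stand, either way round below 0.3 rad and linear speed of pail below 0.03 m/s and angular speed of pail below 0.5 rad/s); the robot touches nothing.
It fails at once if the pail is tipped by more than 0.8 rad (angle between pail's own z axis and vertical above 0.8 rad).
It fails at once if the jar teal is moved by more than 25 mm or knocked over (distance of jar_teal from where it was at the start of the episode above 0.025 m or angle between jar_teal's own z axis and vertical above 0.5 rad).
It fails at once if the jar white is moved by more than 25 mm or knocked over (distance of jar_white from where it was at the start of the episode above 0.025 m or angle between jar_white's own z axis and vertical above 0.5 rad).
It fails at once if the ink bottle is moved by more than 25 mm or knocked over (distance of ink_bottle from where it was at the start of the episode above 0.025 m or angle between ink_bottle's own z axis and vertical above 0.5 rad).
It also fails if it takes over 72 s, if anything falls off the work surface, if the arm or the gripper's body presses on something with over 40 N, if the wrist force passes 120 N, or if a joint passes its speed limit or range.

## Robot

A 7-joint arm with a two-finger parallel gripper is mounted at the origin on a cart in front of the work surface, level with it; the furniture and walls round the work are solid. World frame = base frame: x ahead of the robot, y to its left, z up, the work surface at z = 0. Lengths are in m, angles in rad, forces in N, time in s.
With the tool pointing down it reaches from about 0.425 to 0.875 m from the base axis. Payload 4.7 kg.
Tool frame: the origin (TCP) lies at the very end of the fingers, on their centre line; the grasp point (between the pads) lies 19 mm behind it; z points along the fingers, y is the direction in which the jaws open and shut (so a half turn about z gives the same grasp; the last joint's range is limited). The gripper opens to 87 mm and grips with 3 to 60 N. Pads are 19 mm wide; open, the fingers measure 117 mm over their backs; the gripper's body (75 mm by 190 mm) begins 51 mm behind the grasp point.
Start: joints at [1.123, 0.321, -0.07, 1.45, 0.023, 1.371, -0.057], TCP at [0.29, -0.582, 0.223] pointing down, gripper open.
Joint ranges: [-2.86, 2.86], [-0.3, 2.09], [-1.38, 1.24], [0.06, 2.45], [-1.56, 4.7], [0.09, 2.05], [-2.69, 2.69]. Speed limits (rad/s): [2.57, 2.57, 3.14, 3.14, 3.14, 3.14, 3.14].

## Interface

Orientations are given as a rotation vector (axis times angle).
In Python, from bench import * gives the robot as it stands.
- The arm moves only by the shell command python3 -m jog 'ROWS' [OPENING] [FORCE]. ROWS is JSON, a list of rows, each a list of 4 numbers: the shift along the world's x, y, z in mm, then the turn about the world's z in rad. In form: [[x, y, z, twist], ...]. A call has exactly 8 rows; each row is the pose to reach, as a shift and turn from the pose commanded when the call began; what a row does not reach only later rows make up. A row lasts 1/8 s, in which the tool goes at most 62.5 mm and 10.7 degrees, less where a joint would pass 70% of its speed; a pose out of reach is approached as far as the arm can. A call with a gripper value outside its range is refused whole. OPENING is the opening, from -1 (shut) to 1 (fully open), set as the call begins (- or left out, the last holds). The fingers move at their own pace and stop on an object; FORCE is the grip in N (left out, the last holds). Time passes only in rows, so rows that repeat a pose let the fingers close, or fill a call up. It gives the time, the measured TCP pose, the force and the opening at its end, in the units of the state.
- get_state(): the state, without advancing time (a new reading comes with each control period).
- get_image(name): name is "side" or "top" or "wrist"; returns a dict with "image" (384x512x3 uint8, red, green, blue), "fx", "fy", "cx", "cy" (pixels), "position" and "rotation" of the camera in the world; the wrist camera has in their place "tool_from_camera" (4x4, takes a point from camera to tool coordinates, whose origin is the TCP and whose axes are the flange's). Camera axes: x right, y down, z forward; pixel columns grow to the right and rows downward; lengths in m; the calibration is good to about 2 mm. A picture is of the moment at which its call begins: read the wrist's pose just before it. There is no depth.
- close_job(): hands the job in, once; it reports no verdict.
The state is a dict: "time": time; "joint_positions": joint angles; "qd": joint speeds; "joint_torque": joint torques, N m; "position": TCP position; "tool_rot": TCP orientation; "ft_force": force on the tool from outside, world axes, zero at the start; "torque": the same for the moment, N m; "grip_width": opening from 0.0 (shut) to 1.0 (fully open).
Only numpy, scipy, OpenCV 4.12 (cv2) and the standard library are available. Lean on these libraries where they do the work, as an engineer would, in place of code of your own. Each camera call takes 0.05 s, during which the arm holds its last target. There are 200 camera calls.

## Working session

There is one attempt and no reset: what is moved stays moved. The work goes in short steps, Python scripts to look and compute and a shell command to move; the robot and the scene stay as the last step left them, time stands still between calls to the robot, and variables do not carry over. Pictures are saved under pics/ and viewed, about 8 in all and at most 12, crops included, and the job is handed in when it is done.

```bash
mkdir -p pics
cat > h.py <<'E'
from bench import *
import numpy as np, cv2
from scipy.spatial.transform import Rotation as R
def cam(n):
    s=get_state(); d=get_image(n); K=np.array([[d["fx"],0,d["cx"]],[0,d["fy"],d["cy"]],[0,0,1]])
    if "position" in d: p=np.array(d["position"]); Q=np.array(d["rotation"])
    else:
        T=np.array(d["tool_from_camera"]); r=R.from_rotvec(s["tool_rot"]).as_matrix()
        p=np.array(s["position"])+r@T[:3,3]; Q=r@T[:3,:3]
    if Q.shape!=(3,3): Q=R.from_rotvec(Q).as_matrix() if Q.size==3 else R.from_quat(Q).as_matrix()
    return d["image"],K,p,Q
def ray(c,u,v):
    _,K,p,Q=c; return p, Q@np.linalg.inv(K)@np.array([u,v,1.])
def plane(c,u,v,z):
    p,r=ray(c,u,v); return p+r*(z-p[2])/r[2]
def proj(c,P):
    _,K,p,Q=c; q=K@(Q.T@(np.array(P)-p)); return q[:2]/q[2]
def tri(a,b):
    (p,r),(q,s)=a,b; t=np.linalg.lstsq(np.c_[r,-s],q-p,rcond=None)[0]
    x,y=p+r*t[0],q+s*t[1]; return (x+y)/2,np.linalg.norm(x-y)
def save(im,n): cv2.imwrite("pics/"+n,im[:,:,::-1])
E
python3 - <<'E'
from h import *
np.set_printoptions(precision=4,suppress=True)
a=cam("top");b=cam("side")
save(cv2.resize(a[0],(800,600)),"top0.png");save(cv2.resize(b[0],(800,600)),"side0.png")
for c in(a,b):print(c[1],c[2],c[3])
s=get_state();print(s)
E
```

```text
[[474.5773   0.     258.2252]
 [  0.     474.5773 192.2072]
 [  0.       0.       1.    ]] [ 0.5017 -0.001   1.2709] [[ 0.0186 -0.997   0.0746]
 [-0.9997 -0.0195 -0.011 ]
 [ 0.0124 -0.0743 -0.9972]]
[[405.1436   0.     255.8541]
 [  0.     405.1436 189.31  ]
 [  0.       0.       1.    ]] [0.2877 0.6259 0.6276] [[-0.9077 -0.2226  0.3559]
 [-0.4192  0.5244 -0.7412]
 [-0.0216 -0.8219 -0.5692]]
{'time': 0.1, 'joint_positions': array([ 1.1231,  0.3218, -0.0701,  1.4516,  0.0226,  1.3708, -0.0569]), 'qd': array([ 0.0009, -0.0029, -0.0004, -0.003 , -0.0005,  0.002 ,  0.0002]), 'joint_torque': array([ -0.0002, -49.2574,  -0.4056, -31.3398,  -0.0639,   0.0396,
         0.0001]), 'position': array([ 0.2894, -0.5815,  0.2216]), 'tool_rot': array([-3.0565, -0.7187,  0.0008]), 'ft_force': array([0.2039, 0.2907, 0.0378]), 'torque': array([ 0.0091, -0.0395, -0.009 ]), 'grip_width': 1.0051342144101434}
```

View pics/top0.png

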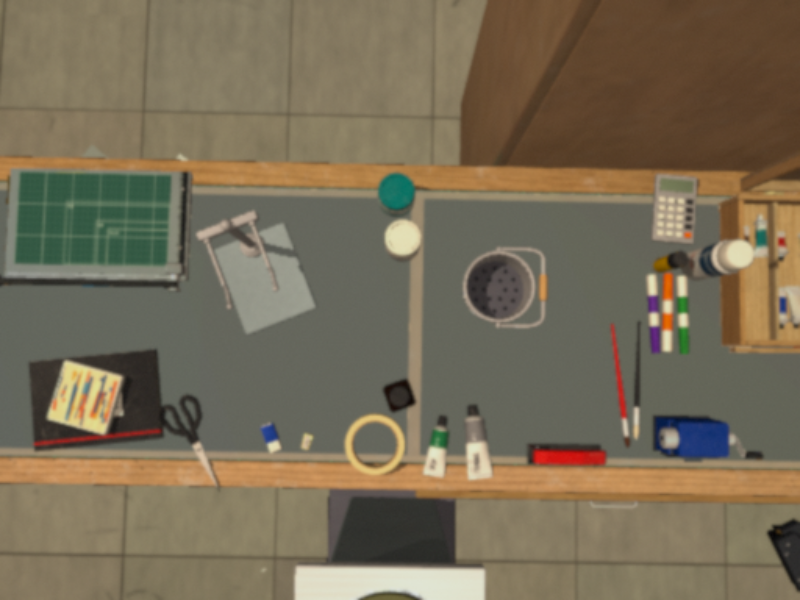

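View pics/side0.png

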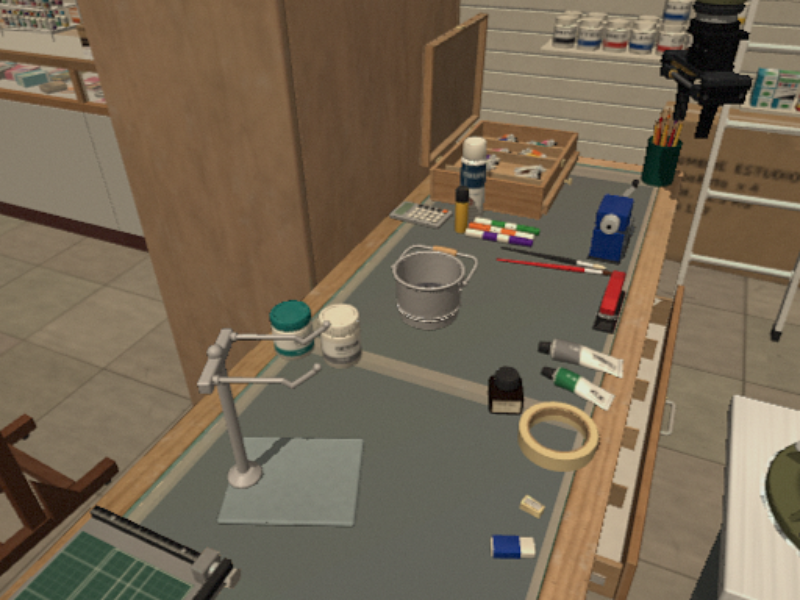

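Run:
```python
from h import *
np.set_printoptions(precision=4,suppress=True)
a=cam("top");b=cam("side")
def org(c,box):
    hsv=cv2.cvtColor(c[0],cv2.COLOR_RGB2HSV);m=cv2.inRange(hsv,(8,130,120),(20,255,255))
    k=np.zeros_like(m);x0,y0,x1,y1=box;k[y0:y1,x0:x1]=1;m*=k
    ys,xs=np.nonzero(m);return xs.mean(),ys.mean(),len(xs)
t=org(a,(335,165,360,200));s=org(b,(265,150,305,170));print(t,s)
P,e=tri(ray(a,*t[:2]),ray(b,*s[:2]));print("grip",P,e)
f=.64
def pl(u,v,z):return plane(a,u*f,v*f,z)
print("rim", pl(500,287,.088),"ears",pl(498,250,.076),pl(498,326,.076),"bar",pl(543,250,.08),pl(543,325,.08))
print("plate",[pl(*q,.012) for q in((283,223),(315,307),(248,333),(215,250))])
print("tips",pl(229,306,.22),pl(275,288,.22),"cross",pl(200,235,.2),pl(255,214,.2))
print("tips tri",tri(ray(a,229*f,306*f),ray(b,318*f,369*f)),tri(ray(a,275*f,288*f),ray(b,323*f,328*f)))
print("jars",pl(397,190,.072),pl(403,237,.08),pl(399,394,.057))
print("tool",R.from_rotvec(get_state()["tool_rot"]).as_matrix())
```

```text
(np.float64(347.05405405405406), np.float64(183.5), 74) (np.float64(285.25), np.float64(159.6875), 32)
grip [ 0.6157 -0.2379  0.0827] 0.0025883950520077244
rim [ 0.6146 -0.1684  0.088 ] ears [ 0.6761 -0.1663  0.076 ] [ 0.5525 -0.1675  0.076 ] bar [ 0.677  -0.2389  0.08  ] [ 0.5553 -0.2395  0.08  ]
plate [array([0.7245, 0.1939, 0.012 ]), array([0.5815, 0.1353, 0.012 ]), array([0.5352, 0.2473, 0.012 ]), array([0.6756, 0.3082, 0.012 ])]
tips [0.5674 0.2344 0.22  ] [0.5942 0.1702 0.22  ] cross [0.6711 0.2846 0.2   ] [0.7036 0.2059 0.2   ]
tips tri (array([0.5672, 0.2353, 0.2149]), np.float64(0.0009858931523545516)) (array([0.5964, 0.1723, 0.2122]), np.float64(0.003350810413402427))
jars [ 0.7724 -0.0002  0.072 ] [ 0.6936 -0.0114  0.08  ] [ 0.4396 -0.0099  0.057 ]
tool [[ 0.8952  0.4456 -0.0006]
 [ 0.4456 -0.8952  0.0009]
 [-0.0001 -0.0011 -1.    ]]
```

```bash
python3 -m jog '[[20,25,20,-0.03],[60,70,40,-0.1],[105,125,40,-0.17],[150,178,40,-0.25],[195,230,40,-0.32],[235,280,40,-0.39],[265,315,40,-0.44],[280,332,40,-0.4625]]' 1
python3 - <<'E'
from h import *
c=cam("wrist");save(c[0],"w1.png");print(c[1],c[2],c[3]);print(get_state()["position"])
print(proj(c,(.6157,-.2385,.083)),proj(c,(.581,-.2385,.083)))
E
```

```text
time: 1.2
position: [0.5719, -0.2451, 0.2624]
tool_rot: [-3.14, -0.007, -0.001]
ft_force: [0.2, -0.2, -0.7]
grip_width: 1.004
[[274.58049622   0.         256.39533517]
 [  0.         274.58049622 194.51354793]
 [  0.           0.           1.        ]] [ 0.64601143 -0.24419529  0.42421571] [[ 4.28788101e-03 -9.62306672e-01 -2.71932865e-01]
 [-9.99989071e-01 -4.63303715e-03  6.27244582e-04]
 [-1.86347671e-03  2.71927203e-01 -9.62316021e-01]]
[ 0.57403603 -0.24172824  0.26222076]
[252.16218081 142.59723649] [252.15955005 170.5093243 ]
```

View pics/w1.png

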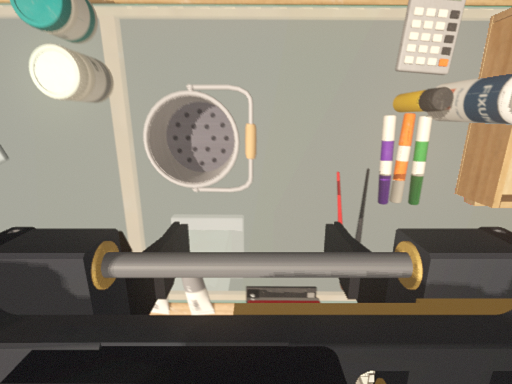

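```bash
python3 -m jog '[[5,5,-20,0],[9,10,-50,0],[9,10,-80,0],[9,10,-110,0],[9,10,-135,0],[9,10,-138,0],[9,10,-138,0],[9,10,-138,0]]' -0.68 10
python3 - <<'E'
from h import *
s=get_state();print(s["position"],s["tool_rot"],s["grip_width"]*87)
c=cam("wrist");save(c[0],"w2.png")
for z in(.078,.083,.087):print(proj(c,(.6163,-.2378,z)),proj(c,(.579,-.2378,z)))
E
```

```text
time: 2.25
position: [0.5792, -0.2406, 0.1259]
tool_rot: [3.141, -0.002, 0.003]
ft_force: [0.5, 1.1, -0.2]
grip_width: 0.201
[ 0.57923382 -0.24058836  0.12588357] [ 3.14052774e+00 -1.94760379e-03  3.06566412e-03] 17.454741843004328
[253.84043456 166.89343305] [254.0073948  212.56505583]
[253.78795363 168.04589438] [253.96105407 214.67620432]
[253.74417896 169.00716963] [253.92247577 216.4337189 ]
```

View pics/w2.png

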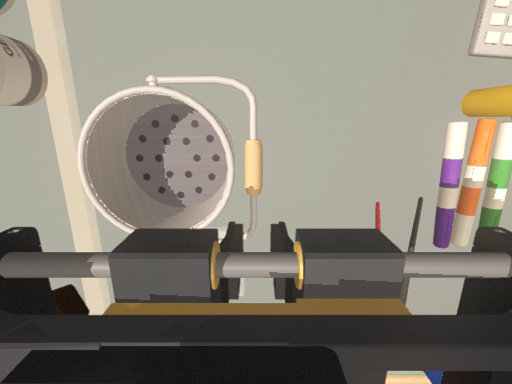

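```bash
python3 -m jog '[[0,0,-10,0],[0,0,-20,0],[0,0,-30,0],[0,0,-40,0],[0,0,-48,0],[0,0,-53,0],[0,0,-53,0],[0,0,-53,0]]' -0.70; python3 -m jog '[[0,1,0,0],[0,2,0,0],[0,2,0,0],[0,2,0,0],[0,2,0,0],[0,2,0,0],[0,2,0,0],[0,2,0,0]]' -1 6
```

```text
time: 3.3
position: [0.5789, -0.24, 0.072]
tool_rot: [3.141, -0.001, 0.001]
ft_force: [-0.3, -0.1, 0.2]
grip_width: 0.149
time: 4.3
position: [0.5786, -0.2381, 0.0716]
tool_rot: [3.141, -0.001, -0.0]
ft_force: [0.7, -1.2, 0.1]
grip_width: 0.056
```

```bash
python3 -m jog '[[0,0.5,4,0],[0,2,11,0],[0,3.5,16,0],[0,5.5,21,0],[0,9,28,0],[0,12,34,0],[0,17,40,0],[0,21.5,44.5,0]]'; python3 -m jog '[[0,5.5,5,0],[0,11,9,0],[0,17.5,12.5,0],[0,24,15.5,0],[0,31,18,0],[0,38,19.5,0],[0,45,20.5,0],[0,50,20.5,0]]'
python3 - <<'E'
from h import *
a=cam("top");b=cam("side")
save(np.hstack([cv2.resize(a[0][120:260,240:400],(420,368)),cv2.resize(b[0][100:240,200:360],(380,333+35))]),"l1.png")
E
```

```text
time: 5.3
position: [0.5788, -0.2162, 0.1168]
tool_rot: [3.141, -0.001, 0.001]
ft_force: [-0.4, -1.7, 0.9]
grip_width: 0.048
time: 6.3
position: [0.5786, -0.1652, 0.1364]
tool_rot: [-3.141, -0.0, 0.0]
ft_force: [-0.3, -1.0, 1.6]
grip_width: 0.055
```

View pics/l1.png

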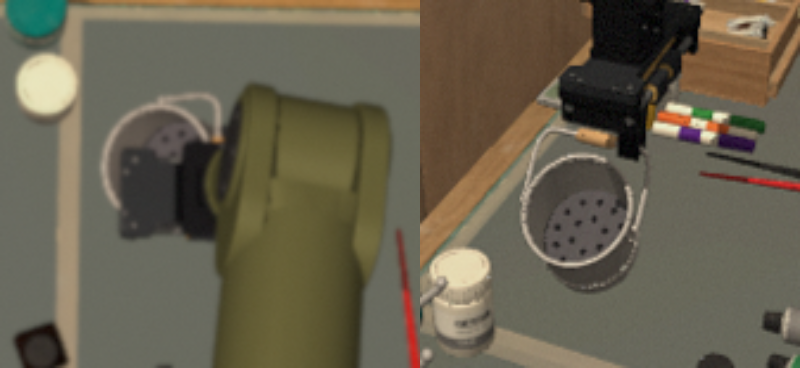

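Run:
```python
from h import *
np.set_printoptions(precision=4,suppress=True)
a=cam("top");b=cam("side")
print("ear",tri(ray(a,302.1,157.3),ray(b,245.05,176.1)))
print("roller",tri(ray(a,321.5,172.5),ray(b,273.7,152.1)))
save(cv2.resize(b[0][130:230,220:320],(700,700))[:600],"l2.png")
s=get_state();print(s["position"],s["ft_force"],s["grip_width"])
```

```text
ear (array([ 0.679 , -0.1241,  0.0832]), np.float64(0.004487684002823234))
roller (array([ 0.628 , -0.1676,  0.1403]), np.float64(0.01841294896589582))
[ 0.5784 -0.1659  0.1361] [ 0.3725 -0.3778 -0.3928] 0.05396976188818927
```

View pics/l2.png

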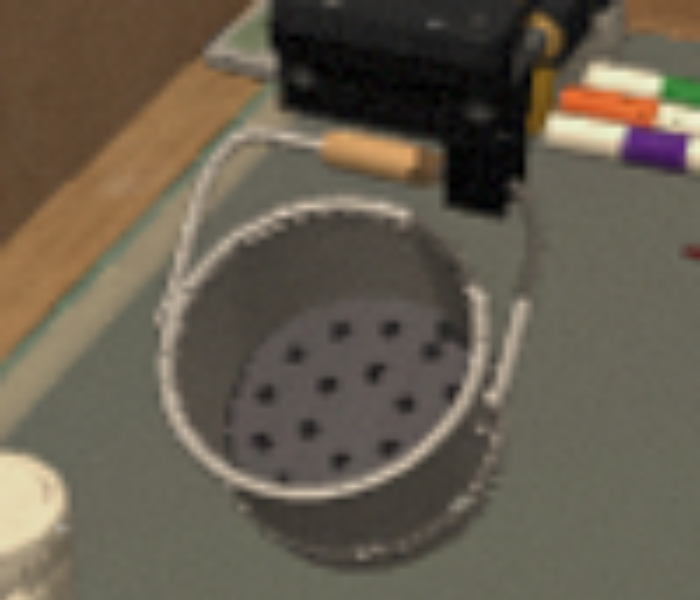

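```bash
python3 -m jog '[[0,0,-2,0],[0,0,-4,0],[0,0,-6,0],[0,0,-8,0],[0,0,-10,0],[0,0,-12,0],[0,0,-12,0],[0,0,-12,0]]'
python3 - <<'E'
from h import *
a=cam("top");b=cam("side")
save(np.hstack([cv2.resize(a[0][140:220,270:350],(400,400)),cv2.resize(b[0][130:230,220:320],(400,400))]),"l3.png")
E
```

```text
time: 7.5
position: [0.5786, -0.1663, 0.1245]
tool_rot: [-3.141, 0.001, 0.0]
ft_force: [0.2, -0.8, -0.0]
grip_width: 0.05
```

View pics/l3.png

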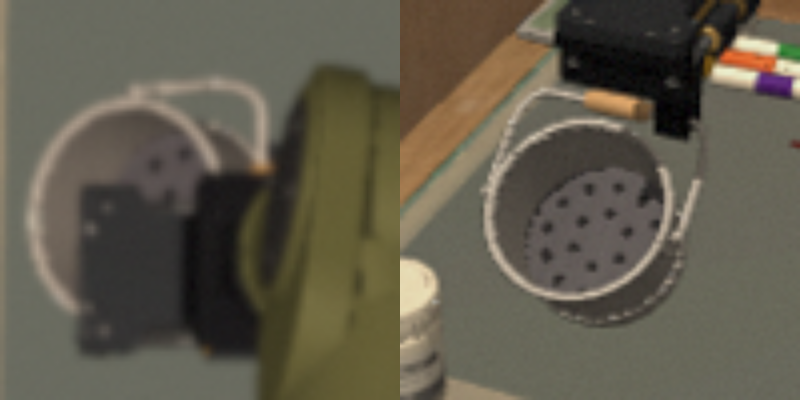

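```bash
python3 -m jog '[[0,-6,0,0],[0,-12,0,0],[0,-18,0,0],[0,-25,0,0],[0,-32,-3,0],[0,-40,-6,0],[0,-48,-10,0],[0,-50,-11,0]]'
python3 - <<'E'
from h import *
a=cam("top");b=cam("side")
save(np.hstack([cv2.resize(a[0][140:220,290:370],(400,400)),cv2.resize(b[0][130:230,220:320],(400,400))]),"l4.png")
E
```

```text
time: 8.6
position: [0.5781, -0.218, 0.1131]
tool_rot: [3.141, -0.004, -0.001]
ft_force: [-0.5, -1.8, 1.5]
grip_width: 0.05
```

View pics/l4.png

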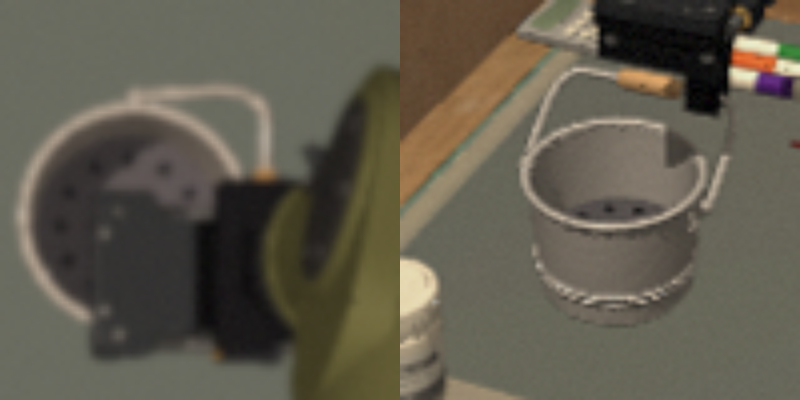

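```bash
python3 -m jog '[[0,0,0,0],[0,0,0,0],[0,0,0,0],[0,0,10,0],[0,0,25,0],[0,-5,35,0],[0,-15,35,0],[0,-30,35,0]]' -0.72; python3 -m jog '[[10,-6,0,0],[25,-6,0,0],[37,-6,0,0],[37,-6,-10,0],[37,-6,-20,0],[37,-6,-30,0],[37,-6,-37,0],[37,-6,-37,0]]' -1 20;  python3 - <<'E'
from h import *
np.set_printoptions(precision=4,suppress=True)
c=cam("wrist");save(c[0],"w3.png");print(get_state()["position"])
hsv=cv2.cvtColor(c[0],cv2.COLOR_RGB2HSV);m=cv2.inRange(hsv,(8,60,140),(22,255,255));m[:, :150]=0;m[:,300:]=0;m[240:]=0
ys,xs=np.nonzero(m);print(xs.mean(),ys.mean(),xs.min(),xs.max(),ys.min(),ys.max());print(plane(c,xs.mean(),ys.mean(),.12))
E
```

```text
time: 9.7
position: [0.5784, -0.2474, 0.1485]
tool_rot: [3.141, -0.001, -0.0]
ft_force: [0.6, -0.2, -0.1]
grip_width: 0.142
time: 10.7
position: [0.6149, -0.2524, 0.1108]
tool_rot: [-3.141, 0.001, 0.002]
ft_force: [-0.1, 0.4, -0.3]
grip_width: 0.002
[ 0.6154 -0.2525  0.1114]
202.27935222672065 221.8259109311741 191 213 214 227
[ 0.6291 -0.2194  0.12  ]
```

View pics/w3.png

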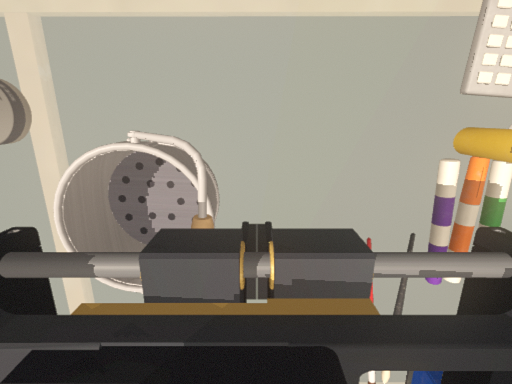

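```bash
python3 - <<'E'
from h import *
np.set_printoptions(precision=4,suppress=True)
c=cam("wrist")
print("rim",plane(c,137,217,.088),plane(c,56,213,.088),plane(c,219,195,.088),plane(c,125,143,.088),"ear",plane(c,133,137,.076))
E
python3 -m jog '[[0,7,0,0],[0,13,0,0],[0,19,2,0],[0,26,6,0],[0,33,10,0],[0,40,14,0],[0,46,17,0],[0,50,19,0]]'
python3 -m jog '[[0,0,0,0],[0,0,0,0],[0,0,0,0],[0,0,0,0],[0,0,0,0],[0,0,0,0],[0,0,0,0],[0,0,0,0]]'
python3 - <<'E'
from h import *
np.set_printoptions(precision=4,suppress=True)
c=cam("wrist");print(get_state()["position"]);save(c[0],"w4.png")
hsv=cv2.cvtColor(c[0],cv2.COLOR_RGB2HSV);m=cv2.inRange(hsv,(8,60,140),(22,255,255));m[:, :100]=0;m[:,300:]=0;m[240:]=0
ys,xs=np.nonzero(m);print(len(xs),xs.mean(),ys.mean(),xs.min(),xs.max(),ys.min(),ys.max());print(plane(c,xs.mean(),ys.mean(),.14))
E
```

```text
rim [ 0.6204 -0.1659  0.088 ] [ 0.6235 -0.1084  0.088 ] [ 0.6368 -0.2254  0.088 ] [ 0.6728 -0.1642  0.088 ] ear [ 0.6759 -0.1647  0.076 ]
time: 11.8
position: [0.6155, -0.2014, 0.1306]
tool_rot: [-3.141, -0.0, 0.001]
ft_force: [0.2, -0.7, 1.9]
grip_width: 0.003
time: 12.8
position: [0.6156, -0.2024, 0.1306]
tool_rot: [3.141, -0.001, 0.0]
ft_force: [-0.2, 0.3, 0.7]
grip_width: 0.007
[ 0.6156 -0.2024  0.1306]
920 208.42608695652174 77.37608695652175 100 299 0 228
[ 0.7093 -0.1769  0.14  ]
```

View pics/w4.png

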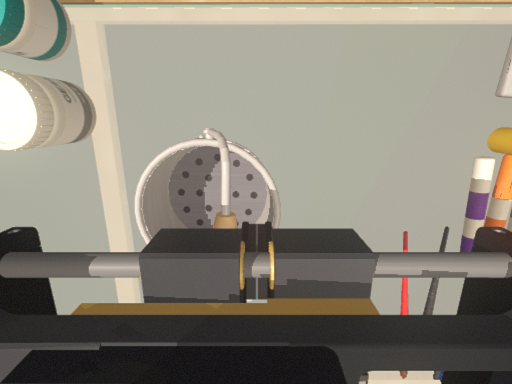

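```bash
python3 -m jog '[[0,3,1,0],[0,6,2,0],[0,9,3,0],[0,12,4,0],[0,15,4,0],[0,18,4,0],[0,20,4,0],[0,20,4,0]]'
python3 - <<'E'
from h import *
np.set_printoptions(precision=4,suppress=True)
c=cam("wrist");print(get_state()["position"])
save(c[0],"w5.png")
hsv=cv2.cvtColor(c[0],cv2.COLOR_RGB2HSV);m=cv2.inRange(hsv,(8,60,100),(22,255,255))[195:235,200:250]
ys,xs=np.nonzero(m);u,v=xs.mean()+200,ys.mean()+195;print(len(xs),u,v,plane(c,u,v,.148))
# ear/wire row: bright pixels in rows 120-150
g=c[0].min(2)
for r in range(120,215,8):print(r,[i for i in range(130,300) if g[r,i]>165])
E
```

```text
time: 13.85
position: [0.6156, -0.1821, 0.1346]
tool_rot: [-3.141, 0.0, 0.0]
ft_force: [0.1, 0.2, -0.3]
grip_width: 0.005
[ 0.6156 -0.1822  0.1345]
393 228.60050890585242 220.00763358778624 [ 0.6325 -0.1652  0.148 ]
120 [130, 131, 132, 133, 134, 135, 136]
128 [130, 131, 132, 133, 134, 135, 136, 137, 232, 233, 234, 238]
136 [130, 131, 132, 133, 134, 135, 136, 137, 138, 225, 226, 227, 228, 229, 230, 237, 238]
144 [130, 131, 132, 133, 134, 135, 136, 137, 138, 139, 203, 204, 205, 206, 207, 208, 209, 210, 211, 212, 213, 214, 215, 216, 217, 218, 219, 220, 221, 222, 223, 224, 225, 226, 227, 228, 229, 236, 237, 238, 239, 240, 241, 242, 243, 244, 245, 246, 247, 248, 249, 250, 251, 252, 253, 254, 255, 256, 257, 258, 259, 260]
152 [130, 131, 132, 133, 134, 135, 136, 137, 138, 139, 140, 189, 190, 191, 192, 193, 194, 195, 196, 197, 198, 199, 226, 227, 228, 229, 230, 231, 232, 262, 263, 264, 265, 266, 267, 268, 269, 270, 271, 272, 273, 274]
160 [130, 131, 132, 133, 134, 135, 136, 137, 138, 139, 140, 179, 180, 181, 182, 183, 184, 185, 186, 187, 226, 227, 228, 229, 230, 231, 232, 275, 276, 277, 278,
[... 210 characters left out ...]
 136, 137, 138, 139, 140, 141, 142, 168, 169, 170, 171, 172, 173, 174, 226, 227, 228, 229, 230, 231, 232, 295, 296]
184 [130, 131, 132, 133, 134, 135, 136, 137, 138, 139, 140, 141, 142, 143, 164, 165, 166, 167, 168, 169, 170, 226, 227, 228, 229, 230, 231, 232, 294, 295, 296, 297, 298, 299]
192 [130, 131, 132, 133, 134, 135, 136, 137, 138, 139, 140, 141, 142, 143, 144, 163, 164, 165, 166, 167, 168, 225, 226, 227, 228, 229, 230, 231]
200 [130, 131, 132, 133, 134, 135, 136, 137, 138, 139, 140, 141, 142, 143, 144, 145, 162, 163, 164, 165, 166, 225, 226, 227, 228, 229, 230, 231]
208 [130, 131, 132, 133, 134, 135, 136, 137, 138, 139, 140, 141, 142, 143, 144, 145, 146, 161, 162, 163, 164, 165, 166]
```

```bash
python3 -m jog '[[0,-6,0,0],[0,-12,3,0],[0,-12,18,0],[0,-12,35,0],[-1,-5,42,0],[-1,5,42,0],[-1,17.5,42,0],[-1,17.5,42,0]]' -1;python3 -m jog '[[0,0,0,0],[0,0,0,0],[0,0,0,0],[0,0,-8,0],[0,0,-20,0],[0,0,-32,0],[0,0,-45,0],[0,0,-45,0]]' -0.1; python3 -m jog '[[0,0,0,0],[0,0,0,0],[0,0,0,0],[0,0,0,0],[0,0,0,0],[0,0,0,0],[0,0,0,0],[0,0,0,0]]' -1 25
```

```text
time: 14.9
position: [0.6145, -0.1624, 0.1761]
tool_rot: [-3.141, -0.004, 0.001]
ft_force: [-0.0, -0.2, -0.8]
grip_width: 0.007
time: 15.9
position: [0.6135, -0.1647, 0.1297]
tool_rot: [-3.141, 0.001, 0.005]
ft_force: [0.0, 0.1, -0.0]
grip_width: 0.451
time: 16.9
position: [0.6149, -0.165, 0.132]
tool_rot: [3.141, -0.001, 0.001]
ft_force: [-0.3, 0.5, 3.6]
grip_width: 0.15
```

```bash
python3 -m jog '[[0,0,4,0],[0,0,14,0],[0,0,28,0],[0,0,44,0],[0,0,60,0],[0,0,76,0],[0,0,90,0],[0,0,95,0]]'; python3 -m jog '[[-4,6,0,0.04],[-10,16,0,0.1],[-18,28,0,0.16],[-28,40,0,0.23],[-38,52,0,0.3],[-48,64,0,0.37],[-58,76,0,0.44],[-66,88,0,0.51]]';python3 -m jog '[[-7,12,0,0.07],[-13,24,0,0.14],[-19,36,0,0.21],[-24,48,0,0.28],[-28,60,0,0.35],[-32,72,0,0.42],[-35,84,0,0.49],[-37,96,0,0.56]]'
```

```text
time: 17.9
position: [0.6151, -0.165, 0.2281]
tool_rot: [3.141, -0.001, 0.003]
ft_force: [-0.2, 0.1, -2.7]
grip_width: 0.145
time: 18.9
position: [0.5473, -0.076, 0.2257]
tool_rot: [-3.038, -0.798, 0.003]
ft_force: [-0.7, -0.7, -2.9]
grip_width: 0.146
time: 19.9
position: [0.5105, 0.0199, 0.2258]
tool_rot: [-2.699, -1.606, 0.002]
ft_force: [0.1, 0.3, -3.0]
grip_width: 0.15
```

```bash
python3 -m jog '[[0,12,0,0.07],[0,24,0,0.14],[0,36,0,0.21],[0,46,0,0.28],[0,56,0,0.35],[0,66,0,0.42],[0,74,0,0.48],[0,80,0,0.53]]'; python3 -m jog '[[-1,9,0,0.06],[-2,19,0,0.12],[-3,30,0,0.18],[-4,41,0,0.24],[-5,52,0,0.3],[-6,62,0,0.34],[-6,69,0,0.363],[-6,73,0,0.363]]'; python3 -m jog '[[0,0,0,0],[0,0,0,0],[0,0,0,0],[0,0,0,0],[0,0,0,0],[0,0,0,0],[0,0,0,0],[0,0,0,0]]';  python3 - <<'E'
from h import *
np.set_printoptions(precision=4,suppress=True)
w=cam("wrist");s=get_state();print(s["position"],R.from_rotvec(s["tool_rot"]).as_matrix()[:,1])
a=cam("top");b=cam("side")
W=cv2.resize(w[0],(400,300));A=cv2.resize(a[0][120:220,110:243],(400,300));B=cv2.resize(b[0][150:350,70:337],(800,600))[:, :]
save(np.vstack([np.hstack([W,A]),cv2.resize(b[0][190:290,100:367],(800,300))]),"s1.png")
E
```

```text
time: 20.9
position: [0.5107, 0.0997, 0.2259]
tool_rot: [-2.185, -2.257, 0.002]
ft_force: [-0.6, -0.9, -3.3]
grip_width: 0.15
time: 21.9
position: [0.5056, 0.1725, 0.2266]
tool_rot: [1.746, 2.611, 0.0]
ft_force: [0.7, 0.4, -3.5]
grip_width: 0.15
time: 22.9
position: [0.5056, 0.1721, 0.2266]
tool_rot: [1.747, 2.611, 0.0]
ft_force: [0.1, -0.4, -3.2]
grip_width: 0.148
[0.5056 0.1721 0.2266] [0.9243 0.3816 0.0001]
```

View pics/s1.png

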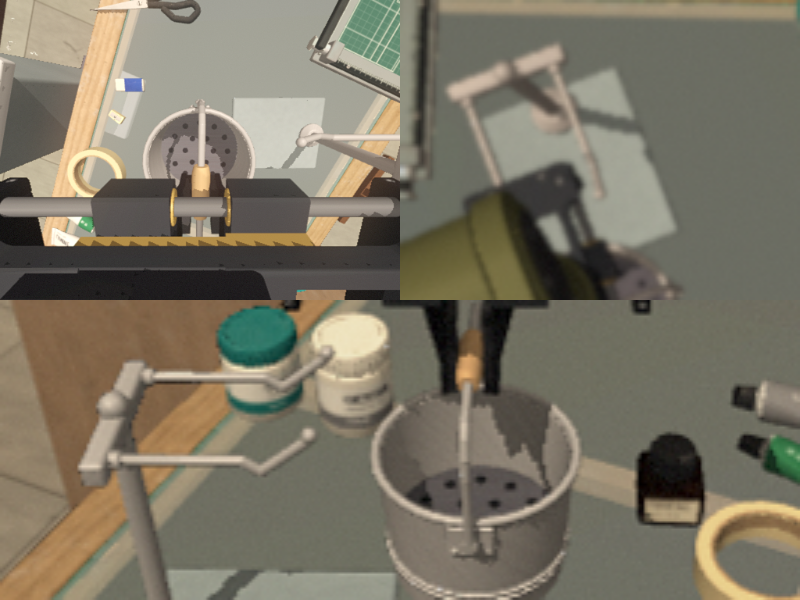

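Run:
```python
from h import *
np.set_printoptions(precision=4,suppress=True)
a=cam("top");b=cam("side");k=267/800
S=lambda x,y:(100+x*k,190+(y-300)/3)
T=lambda x,y:(110+(x-400)*133/400,120+y/3)
n=plane(b,*S(262,471),.194);f=plane(b,*S(278,387),.194);print("V",n,f,(n+f)/2)
n=plane(b,*S(310,435),.217);f=plane(b,*S(328,352),.217);print("tip",n,f,(n+f)/2,tri(ray(a,*T(599,193)),ray(b,*S(328,352))))
n=plane(b,*S(88,476),.197);f=plane(b,*S(133,363),.207);print("cross side",n,f)
n=plane(a,*T(451,90),.207);f=plane(a,*T(560,53),.207);print("cross top",n,f,(n+f)/2,np.degrees(np.arctan2(f[0]-n[0],n[1]-f[1])))
# prong line direction (right prong) in top at z=.2
p=plane(a,*T(560,70),.2);q=plane(a,*T(590,160),.2);d=p-q;print("prong yaw",np.degrees(np.arctan2(d[1],d[0])))
print("grip held",tri(ray(b,*S(468,362)),(np.array([.5056,.1721,.2]),np.array([0,0,1.]))))
```

```text
V [0.5909 0.2475 0.194 ] [0.6207 0.1844 0.194 ] [0.6058 0.216  0.194 ]
tip [0.5668 0.2348 0.217 ] [0.5938 0.17   0.217 ] [0.5803 0.2024 0.217 ] (array([0.5942, 0.1701, 0.217 ]), np.float64(0.00069181742805528))
cross side [0.6702 0.2895 0.197 ] [0.6988 0.2119 0.207 ]
cross top [0.6709 0.2851 0.207 ] [0.7007 0.2045 0.207 ] [0.6858 0.2448 0.207 ] 20.31656626612995
prong yaw 20.018450924631797
grip held (array([0.5057, 0.1722, 0.2383]), np.float64(0.00029694932187687896))
```

```bash
python3 -m jog '[[3,1,0,0],[8,3,0,0],[15,6,0,0],[22,9,0,0],[29,12,0,0],[36,15,0,0],[43,18,0,0],[50,20.5,0,0]]'; python3 -m jog '[[7,3,0,0],[14,6,0,0],[21,9,0,0],[28,12,0,0],[35,14.5,0,0],[42,17.5,0,0],[48,20,0,0],[50.5,21,0,0]]';python3 -m jog '[[0,0,-3,0],[0,0,-7,0],[0,0,-12,0],[0,0,-17,0],[0,0,-22,0],[0,0,-27,0],[0,0,-31,0],[0,0,-34,0]]'
```

```text
time: 24.15
position: [0.5561, 0.1928, 0.2266]
tool_rot: [-1.747, -2.611, -0.0]
ft_force: [0.6, 0.5, -3.5]
grip_width: 0.147
time: 25.15
position: [0.6065, 0.2137, 0.2265]
tool_rot: [-1.747, -2.611, -0.0]
ft_force: [-0.4, -0.1, -2.9]
grip_width: 0.146
time: 26.15
position: [0.6061, 0.2135, 0.1923]
tool_rot: [1.747, 2.611, -0.0]
ft_force: [0.6, -1.3, -3.2]
grip_width: 0.153
```

```bash
python3 -m jog '[[0,0,-1,0],[0,0,-2,0],[0,0,-3,0],[0,0,-4,0],[0,0,-5,0],[0,0,-5,0],[0,0,-5,0],[0,0,-5,0]]'; python3 -m jog '[[0,0,-1,0],[0,0,-2,0],[0,0,-3,0],[0,0,-3,0],[0,0,-3,0],[0,0,-3,0],[0,0,-3,0],[0,0,-3,0]]'
```

```text
time: 27.15
position: [0.6061, 0.2136, 0.1876]
tool_rot: [1.747, 2.611, 0.0]
ft_force: [0.6, 0.6, -2.2]
grip_width: 0.149
time: 28.15
position: [0.6063, 0.2136, 0.1848]
tool_rot: [1.747, 2.611, 0.001]
ft_force: [1.6, 0.8, -0.1]
grip_width: 0.153
```

```bash
python3 -m jog '[[0,0,-1,0],[0,0,-1,0],[0,0,-1,0],[0,0,-1,0],[0,0,-1,0],[0,0,-1,0],[0,0,-1,0],[0,0,-1,0]]'; python3 -m jog '[[0,0,0,0],[0,0,0,0],[0,0,0,0],[0,0,0,0],[0,0,0,0],[0,0,0,0],[0,0,0,0],[0,0,0,0]]' -0.2;python3 -m jog '[[0,0,6,0],[0,0,16,0],[0,0,30,0],[0,0,50,0],[0,0,75,0],[0,0,100,0],[0,0,125,0],[0,0,140,0]]'; python3 -m jog '[[-12,-10,10,0],[-35,-30,20,0],[-60,-55,20,0],[-90,-80,20,0],[-110,-110,20,0],[-120,-135,20,0],[-120,-150,20,0],[-120,-150,20,0]]'
python3 - <<'E'
from h import *
a=cam("top");b=cam("side")
A=cv2.resize(a[0][120:245,90:240],(360,300));B=cv2.resize(b[0][180:380,80:280],(440,440))
A=cv2.copyMakeBorder(A,0,140,0,0,cv2.BORDER_CONSTANT)
save(np.hstack([A,B]),"f1.png")
E
```

```text
time: 29.15
position: [0.6066, 0.2137, 0.1841]
tool_rot: [1.747, 2.61, 0.002]
ft_force: [3.6, 0.2, 5.4]
grip_width: 0.15
time: 30.15
position: [0.6061, 0.2136, 0.1836]
tool_rot: [1.747, 2.611, 0.0]
ft_force: [0.5, -0.1, -0.8]
grip_width: 0.403
time: 31.15
position: [0.6065, 0.214, 0.3264]
tool_rot: [1.746, 2.61, 0.004]
ft_force: [-0.1, 0.4, -0.1]
grip_width: 0.399
time: 32.15
position: [0.4861, 0.0624, 0.3434]
tool_rot: [1.75, 2.609, -0.0]
ft_force: [1.3, 1.3, -1.0]
grip_width: 0.4
```

View pics/f1.png

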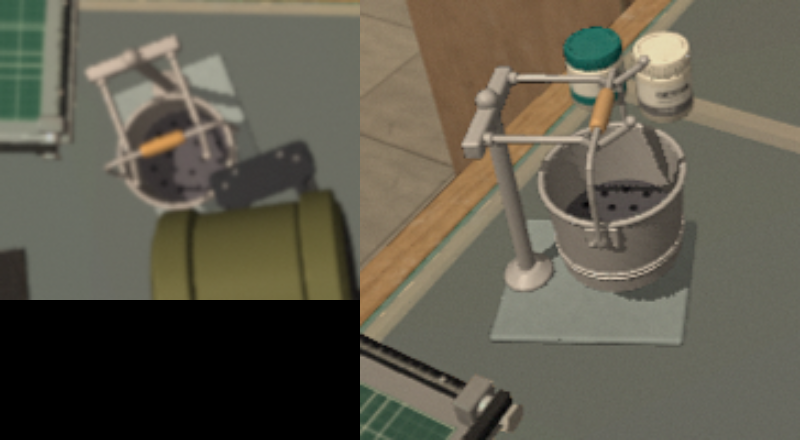

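```bash
python3 -m jog '[[0,0,0,0],[0,0,0,0],[0,0,0,0],[0,0,0,0],[0,0,0,0],[0,0,0,0],[0,0,0,0],[0,0,0,0]]'
python3 - <<'E'
from h import *
np.set_printoptions(precision=4,suppress=True)
def o(c,x0,y0,x1,y1):
    m=cv2.inRange(cv2.cvtColor(c[0],cv2.COLOR_RGB2HSV),(8,130,120),(20,255,255))[y0:y1,x0:x1]
    ys,xs=np.nonzero(m);return xs.mean()+x0,ys.mean()+y0
for i in range(3):
    a=cam("top");b=cam("side");p=o(a,143,170,172,190);q=o(b,183,217,200,242)
    P,e=tri(ray(a,*p),ray(b,*q));d=P-[.606,.2135,.2];t=np.radians(22.3)
    print(p,q,P,e,"seat frame",d[0]*np.cos(t)+d[1]*np.sin(t),-d[0]*np.sin(t)+d[1]*np.cos(t),d[2])
E
```

```text
time: 33.25
position: [0.4861, 0.0635, 0.3436]
tool_rot: [1.747, 2.611, 0.0]
ft_force: [-0.3, 0.6, 1.2]
grip_width: 0.4
(np.float64(157.22772277227722), np.float64(179.2970297029703)) (np.float64(189.54545454545453), np.float64(229.26136363636363)) [0.6064 0.216  0.2006] 0.0002755086364444476 seat frame 0.001292491873983876 0.0021565294537704226 0.0005542454409829256
(np.float64(157.2843137254902), np.float64(179.2450980392157)) (np.float64(189.8148148148148), np.float64(228.77777777777777)) [0.6062 0.2156 0.2013] 0.0006816492876526485 seat frame 0.001019914793199066 0.0018485548457262617 0.0013456577302679296
(np.float64(157.14), np.float64(179.31)) (np.float64(189.56382978723406), np.float64(228.98936170212767)) [0.6063 0.216  0.2012] 0.00033096628474416507 seat frame 0.0011976853434295693 0.002247745672306205 0.0012144582361307277
```

```bash
python3 -c "from bench import *;close_job()"
```

```text
the job is handed in; nothing more can be done
```

The pail is hanging on the stand by its bail, with the wire in the dip of both prongs. I handed the job in at about 33 s of the 72 s allowed; it reports no verdict.

**What I did:** I pinched the bare bail wire to start the swing, then pushed the grip upright with the closed fingers from outside while the pail stood on the counter. I then gripped the roller, lifted the pail, turned it square to the prongs and brought it in along them. I lowered it until the wrist stopped carrying its weight, let go and moved clear.

**Trouble on the way:** My first swing tilted the pail by roughly 0.4–0.5 rad, judged by eye from the side view. That is under the 0.8 rad limit. A finger was probably catching the rim. I backed off, saw the pail stand flat again, and finished with the push from outside. Before I lifted it, the camera measurements showed the bail upright, with the grip within about 1–2 mm of directly above the hinge.

**Last checks:**
- **Position:** the two-camera fix put the grip about 1 mm along, 2 mm across and 1 mm above the seat. The seat position is my own estimate from the images.
- **At rest and clear:** three fixes in a row agreed within 1 mm, and the gripper was well clear.
- **Level:** the pail looked level in the last picture, but I did not measure its tilt.
- **Other goods:** both jars looked undisturbed in that picture. I did not measure them again, and the ink bottle was outside that last crop.

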